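Lock the rack foot and hold open the loose bolt's cap

TASK

Set up the foot of the stall's display rack: push the wooden block fully home, then swing the latch fully across behind it. Then tap the caps of the three bolts from above, one after another, until you find the loose bolt, the one that sinks under the tap, and lift that bolt's cap to about 60 degrees or more. Finish while still holding the cap open with the gripper so that the bolt can be tightened; keep the other two caps shut and leave the drum, bowl and stone alone.

Things in the scene. Friction and masses are not known exactly. Their poses are not given: they have to be found in the camera images.
- board: Flat plywood foot board of a display rack, 250 (x) x 440 (y) x 18 mm thick, fixed on the stall top. Origin: centre of its underside. Its x axis points away from the robot's side, y to the left, z up; all parts on it share its axes (called board x, y, z). The sliding block and latch are on its right part (-y), the three capped bolts stand in a row along y on the rest.
- block (a joint): Travel in m of the dark wooden socket block (80 x 74 x 50 mm, square hole in its top) along board +x between two steel rails; 0 = fully out towards the robot, 0.070 = fully home, against the steel end stop. It starts at 0 to 0.025, stays where it is left, and takes about 2 N to slide.
- block_push (a point): Middle of the block's upright rear face (74 wide, 50 mm high, facing board -x, towards the robot), 26 mm above the board's top. Push here along board +x.
- latch (a joint): Angle in rad of the flat steel turn latch about its upright pivot: 0 = bar points to board -x (open), 1.571 = bar points to board -y, lying across behind the block's rear face (locked). It grows counter-clockwise seen from above, starts at 0 to 0.15, stays where it is left, and takes about 1.5 N at the peg.
- latch_peg (a point): Centre of the latch's upright round steel peg (14 mm diameter, 40 mm high, its top 20 mm above this point), 65 mm from the pivot, 32 mm above the board's top. The bar below it is 7 mm thick, 16 mm wide, its upper face 19 mm below this point.
- latch_pivot (a point): Point on the latch's pivot axis at the height of latch_peg. It lies 65 mm to the left (+y) of the block's centre line.
- cap_right_top (a point): Tapping place of the rightmost (board -y, next to the latch) bolt: middle of the flat top of its round steel cap (48 mm diameter, 9 mm thick), 41 mm above the board's top while shut and not pressed. Fixed to the strip: it does not move with the cap.
- cap_right_tab (a point): Centre of the round steel cross bar (14 mm diameter, 20 mm long along board y) on the end of the rightmost (board -y, next to the latch) cap's 8 mm wide neck while shut: 57 mm towards board -x from the cap's middle, 37 mm above the bare board top. Pinch it across its 20 mm or hook it from below. Fixed to the strip: it does not move with the cap.
- cap_middle_top (a point): Tapping place of the middle bolt: middle of the flat top of its round steel cap (48 mm diameter, 9 mm thick), 41 mm above the board's top while shut and not pressed. Fixed to the strip: it does not move with the cap.
- cap_middle_tab (a point): Centre of the round steel cross bar (14 mm diameter, 20 mm long along board y) on the end of the middle cap's 8 mm wide neck while shut: 57 mm towards board -x from the cap's middle, 37 mm above the bare board top. Pinch it across its 20 mm or hook it from below. Fixed to the strip: it does not move with the cap.
- cap_left_top (a point): Tapping place of the leftmost (board +y) bolt: middle of the flat top of its round steel cap (48 mm diameter, 9 mm thick), 41 mm above the board's top while shut and not pressed. Fixed to the strip: it does not move with the cap.
- cap_left_tab (a point): Centre of the round steel cross bar (14 mm diameter, 20 mm long along board y) on the end of the leftmost (board +y) cap's 8 mm wide neck while shut: 57 mm towards board -x from the cap's middle, 37 mm above the bare board top. Pinch it across its 20 mm or hook it from below. Fixed to the strip: it does not move with the cap.
- strip: Dark steel strip, 66 (board x) x 256 (board y) x 4 mm, on the board, with three capped bolts that look alike, 90 mm apart along board y; any one may be the loose one. Each cap's hinge line runs along board y, 28 mm beyond (board +x) the cap's middle, 1 mm lower than its cross bar, which swings up and over towards +x on an 85 mm radius. Origin: centre of the strip's underside.
- bolt_loose (a joint): How far in m the loose bolt, with its cap, is sunk: 0 at rest; it sinks up to 0.008 on its spring washer under a push of 1 to 4 N on its cap and springs back up. Tight bolts sink less than 1 mm. Which of the three places it is in is not told: tap to find out.
- cap_loose (a joint): Angle in rad of the cap of the loose bolt (its place is not told): 0 = shut, flat on its bolt; grows as the tab rises, to a stop at 1.35. A cap falls shut by itself when let go.
- cap_tight1 (a joint): Angle in rad of the cap of one tight bolt (its place is not told): 0 = shut, flat on its bolt; grows as the tab rises, to a stop at 1.35. A cap falls shut by itself when let go.
- cap_tight2 (a joint): Angle in rad of the cap of the other tight bolt (its place is not told): 0 = shut, flat on its bolt; grows as the tab rises, to a stop at 1.35. A cap falls shut by itself when let go.
- drum: Bystander: small goblet hand drum, 100 mm across, 150 mm tall; origin at the centre of its foot.
- bowl: Bystander: round wooden bowl, 110 mm across, 45 mm tall; origin at the centre of its foot.
- stone: Bystander: grey paperweight stone, about 80 mm across, 40 mm tall; origin at the centre of its underside.

How it is judged:
On the way, in this order (a step that is already met when the one before it is completed fails the run):
1. the block is pushed fully home (value of joint block above 0.065 m), for 0.1 s.
2. the latch is swung across behind the home block (value of joint block above 0.065 m and value of joint latch above 1.45 rad), for 0.1 s.
3. the loose bolt is tapped so that it sinks, its cap shut (value of joint bolt_loose above 0.004 m and value of joint cap_loose below 0.15 rad), for 0.02 s.
4. the loose bolt's cap is lifted open by the fingers (value of joint cap_loose above 0.9 rad and contact force between the fingers and cap_loose above 0.15 N), for 0.2 s.
At the end, for the whole second after the job is handed in: The block is within 5 mm of fully home (joint over 0.065), the latch is turned past 1.45 rad, the loose bolt's cap is still and over 0.9 rad (52 degrees) open with the gripper's fingers touching it (over 0.15 N), and the other two caps are shut (under 0.1 rad) (all of step 2 and all of step 4 and velocity of joint cap_loose between -0.1 and 0.1 rad/s and value of joint each of cap_tight1, cap_tight2 below 0.1 rad); the arm keeps its last pose, push and grip.
It fails at once if the cap of a tight bolt is lifted over 0.25 rad (value of joint any of cap_tight1, cap_tight2 above 0.25 rad).
It fails at once if the drum is moved over 30 mm or tipped (distance of drum from where it was at the start of the episode above 0.03 m or angle between drum's own z axis and vertical above 0.4 rad).
It fails at once if the bowl is moved over 30 mm or tipped (distance of bowl from where it was at the start of the episode above 0.03 m or angle between bowl's own z axis and vertical above 0.4 rad).
It fails at once if the stone is moved over 30 mm or tipped (distance of stone from where it was at the start of the episode above 0.03 m or angle between stone's own z axis and vertical above 0.4 rad).
It also fails if it takes over 64 s, if anything falls off the work surface, if the arm or the gripper's body presses on something with over 40 N, if the wrist force passes 120 N, or if a joint passes its speed limit or range.

ROBOT

A 7-joint arm with a two-finger parallel gripper is mounted at the origin on the work surface. World frame = base frame: x ahead of the robot, y to its left, z up, the work surface at z = 0. Lengths are in m, angles in rad, forces in N, time in s.
With the tool pointing down it reaches from about 0.35 to 0.9 m from the base axis. Payload 8.1 kg.
Tool frame: the origin (TCP) lies at the very end of the fingers, on their centre line; the grasp point (between the pads) lies 19 mm behind it; y points along the fingers, x is the direction in which the jaws open and shut, and the axes are right-handed (so a half turn about y gives the same grasp; the last joint's range is limited). The gripper opens to 92 mm and grips with 3 to 60 N. Pads are 19 mm wide; open, the fingers measure 130 mm over their backs; the gripper's body (75 mm by 190 mm) begins 47 mm behind the grasp point.
Start: joints at [1.093, 0.434, 0.025, 1.573, -0.012, 1.134, -0.075], TCP at [0.229, -0.582, 0.227] pointing down, gripper open.
Joint ranges: [-2.62, 2.62], [-0.44, 2.09], [-1.27, 1.32], [0.08, 2.57], [-1.32, 4.46], [0.12, 2], [-2.74, 2.74]. Speed limits (rad/s): [2.22, 2.22, 3.01, 3.01, 3.14, 3.14, 3.14].

INTERFACE

Orientations are given as a rotation vector (axis times angle).
In Python, from cell import arm, imaging gives the robot as it stands. The module is installed in compiled form; this text tells all that it offers.
- The arm moves only by the tool send_rows, never from a script. Its argument "steps" is a list of rows, each a list of 5 numbers: the opening, from 0 (shut) to 1 (fully open), then the shift along the tool's x, y, z in cm, then the turn about the tool's y in rad. In form: [[jaw, x, y, z, roll], ...]. A call has 1 to 20 rows; each row is the pose to reach, as a shift and turn from the pose commanded when the call began, along the tool's axes at that moment; what a row does not reach only later rows make up. A row lasts 1/8 s, in which the tool goes at most 62.5 mm and 10.7 degrees, less where a joint would pass 70% of its speed; a pose out of reach is approached as far as the arm can. A call with a gripper value outside its range is refused whole. The fingers move at their own pace and stop on an object; "squeeze" is the grip in N (left out, the last holds). Time passes only in rows, so rows that repeat a pose let the fingers close. It gives the time, the measured TCP pose, the force and the opening at its end, in the units of the state.
- arm.observe(): the state, without advancing time (a new reading comes with each control period).
- imaging.get_image(name): name is "side" or "top" or "wrist"; returns the picture (420x560x3 uint8, blue, green, red); there is no depth.
- imaging.camera_params(name): a dict with "camera_matrix" (3x3 intrinsics, pixels), "position" and "orientation" of the camera in the world; the wrist camera has in their place "mount" (4x4, takes a point from camera to tool coordinates, whose origin is the TCP and whose axes are the tool frame's). Camera axes: x right, y down, z forward; pixel columns grow to the right and rows downward; lengths in m; the calibration is good to about 2 mm. A picture is of the moment at which its call begins: read the wrist's pose just before it. camera_params takes no time and is no camera call.
- arm.sign_off(): hands the job in, once; it reports no verdict.
The state is a dict: "clock": time; "joints": joint angles; "dq": joint speeds; "joint_efforts": joint torques, N m; "position": TCP position; "ee_rot": TCP orientation; "force": force on the tool from outside, world axes, zero at the start; "ft_torque": the same for the moment, N m; "width": opening from 0.0 (shut) to 1.0 (fully open).
Only numpy, scipy, OpenCV 4.12 (cv2) and the standard library are available. Lean on these libraries where they do the work, as an engineer would, in place of code of your own. Each camera call takes 0.05 s, during which the arm holds its last target.

## Working session

There is one attempt and no reset: what is moved stays moved. The work goes in short steps, Python scripts to look and compute and a tool call to move; the robot and the scene stay as the last step left them, time stands still between calls to the robot, and variables do not carry over. Pictures are saved under pics/ and viewed, and the job is handed in when it is done.

Besides the shell and the picture viewer there is one more tool, called after "Emit:" as name(argument=value, ...) on one line, values as JSON. send_rows: Moves the arm, as the interface text tells. Its arguments: {"type":"object","properties":{"steps":{"type":"array","items":{"type":"array","items":{"type":"number"}}},"squeeze":{"type":"number"}},"required":["steps"]}

```bash
mkdir -p pics; python3 - <<'E'
from cell import arm, imaging
import cv2,numpy as np
print(arm.observe())
for n in("side","top","wrist"):
    cv2.imwrite(f"pics/{n}0.png",imaging.get_image(n))
    print(n,imaging.camera_params(n))
E
```

```text
{'clock': 0.0, 'joints': array([ 1.09336021,  0.43521633,  0.02497106,  1.57407781, -0.01162545,
        1.133944  , -0.07510834]), 'dq': array([ 0.00058456, -0.00184198, -0.00200083, -0.00080119, -0.00186844,
        0.00270812, -0.0001732 ]), 'joint_efforts': array([-4.02236483e-04, -6.67853808e+01,  9.85542051e-01, -3.14463687e+01,
       -6.03869255e-02,  4.28028137e-02,  1.98750176e-04]), 'position': array([ 0.22860602, -0.58117221,  0.2259565 ]), 'ee_rot': array([-1.36273423,  0.92984118, -0.92769625]), 'force': array([ 0.0686061 ,  0.44995693, -0.75972617]), 'ft_torque': array([ 0.02589475,  0.03635237, -0.05234585]), 'width': 0.9982280371872471}
side {'camera_matrix': array([[531.61555518,   0.        , 280.25371505],
       [  0.        , 531.61555518, 212.83224512],
       [  0.        ,   0.        ,   1.        ]]), 'position': array([ 0.28634298, -1.3625086 ,  1.10112468]), 'orientation': array([-2.21149062,  0.19723635, -0.06354607])}
top {'camera_matrix': array([[492.25553116,   0.        , 276.40190099],
       [  0.        , 492.25553116, 206.5962521 ],
       [  0.        ,   0.        ,   1.        ]]), 'position': array([ 0.27222961, -0.00723081,  1.35212543]), 'orientation': array([-2.16186313,  2.11227872, -0.16930967])}
wrist {'camera_matrix': array([[353.08784141,   0.        , 280.44607449],
       [  0.        , 353.08784141, 210.14347397],
       [  0.        ,   0.        ,   1.        ]]), 'mount': array([[ 9.99999647e-01, -6.53836447e-05, -8.37609191e-04,
         8.67444875e-04],
       [ 7.93953657e-04, -2.52517718e-01,  9.67591945e-01,
        -1.58482957e-01],
       [-2.74775849e-04, -9.67592268e-01, -2.52517577e-01,
         6.79800088e-02],
       [ 0.00000000e+00,  0.00000000e+00,  0.00000000e+00,
         1.00000000e+00]])}
```

View pics/side0.png

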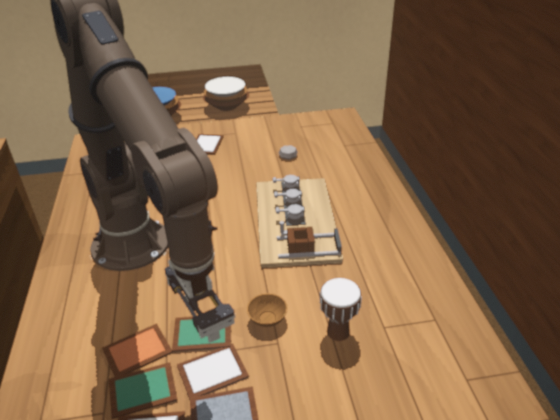

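View pics/top0.png

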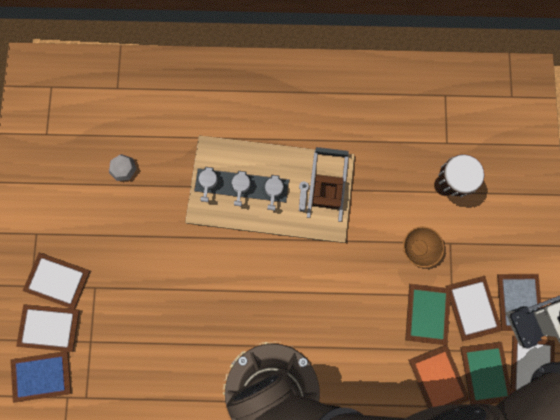

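View pics/wrist0.png

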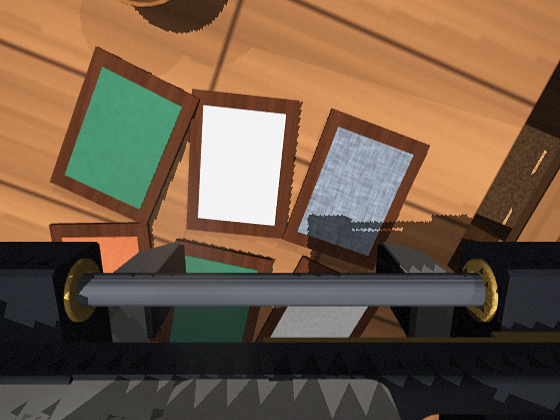

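The top view shows the board at about px (187–354, 137–242), with the block at about (328,190), the latch at about (304,195), and the caps at (274,187), (241,182) and (207,178). The bowl is at (425,247), the drum at (462,175) and the stone at (122,168). I'll zoom in on the board.

```bash
python3 - <<'E'
import cv2
im=cv2.imread("pics/top0.png")[125:255,175:365]
cv2.imwrite("pics/top0z.png",cv2.resize(im,None,fx=4.2,fy=4.2,interpolation=cv2.INTER_CUBIC))
im=cv2.imread("pics/side0.png")[165:275,245:355]
cv2.imwrite("pics/side0z.png",cv2.resize(im,None,fx=5,fy=5,interpolation=cv2.INTER_CUBIC))
E
```

```text
(no output)
```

View pics/top0z.png

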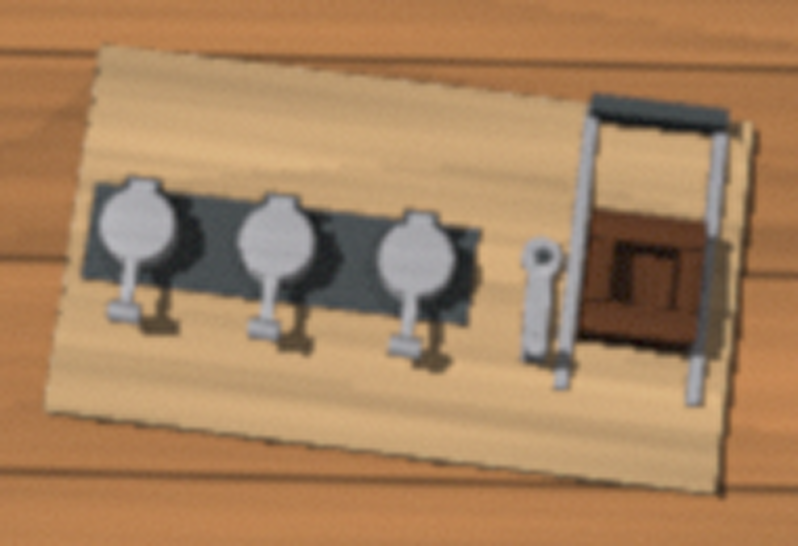

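View pics/side0z.png

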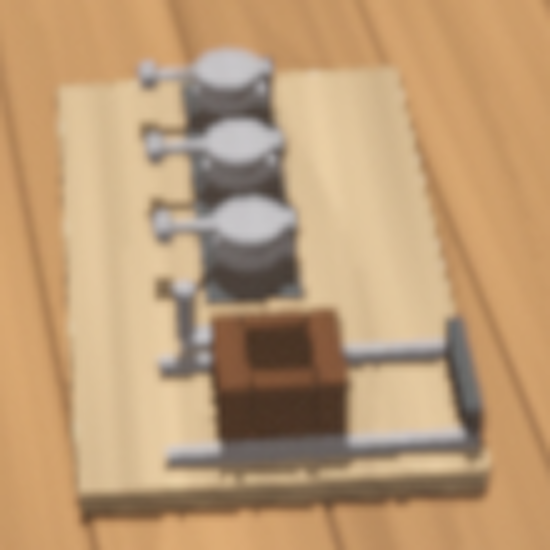

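```bash
cat > h.py <<'E'
import numpy as np,cv2
from scipy.spatial.transform import Rotation as R
from scipy.optimize import least_squares
from cell import arm,imaging
def cam(n,st=None):
    p=imaging.camera_params(n)
    if n!="wrist": return p["camera_matrix"],R.from_rotvec(p["orientation"]).as_matrix(),np.array(p["position"])
    M=p["mount"];Rt=R.from_rotvec(st["ee_rot"]).as_matrix()
    return p["camera_matrix"],Rt@M[:3,:3],Rt@M[:3,3]+st["position"]
def proj(c,P):
    K,r,t=c;q=(np.atleast_2d(P)-t)@r;q=q@K.T
    return q[:,:2]/q[:,2:]
def ray(c,uv,z):
    K,r,t=c;d=r@np.linalg.solve(K,np.array([uv[0],uv[1],1.]));return t+d*(z-t[2])/d[2]
def shot(n,name):
    st=arm.observe();im=imaging.get_image(n);cv2.imwrite("pics/"+name,im);return st,im
E
python3 - <<'E'
from h import *
ct=cam("top");cs=cam("side")
z2=lambda u,v:(175+(u+.5)/4.2-.5,125+(v+.5)/4.2-.5)
s2=lambda u,v:(245+(u+.5)/5-.5,165+(v+.5)/5-.5)
obs=[]
# local x,y,z known: board top corners
for uv,l in [((103,45),(.125,.22)),((755,122),(.125,-.22)),((722,490),(-.125,-.22)),((45,410),(-.125,.22))]:
    obs.append((ct,z2(*uv),l))
for uv,l in [((60,87),(-.125,.22)),((397,68),(.125,.22)),((490,462),(.125,-.22)),((80,495),(-.125,-.22))]:
    obs.append((cs,s2(*uv),l))
def f(p,sel):
    a=p[2];M=np.array([[np.cos(a),-np.sin(a)],[np.sin(a),np.cos(a)]])
    return np.concatenate([(proj(c,[*(M@l+p[:2]),.018])-uv).ravel() for c,uv,l in obs if (sel is None or c is sel)])
for sel in (ct,cs,None):
    r=least_squares(f,[.5,0,0],args=(sel,));print(r.x,r.fun.round(1))
p=r.x;np.save("board.npy",p)
def loc(w):
    a=p[2];d=w[:2]-p[:2];return np.array([np.cos(a)*d[0]+np.sin(a)*d[1],-np.sin(a)*d[0]+np.cos(a)*d[1]])
for n,uv,z in [("capL",(138,227),.059),("capM",(277,240),.059),("capR",(416,258),.059),("tabL",(123,312),.058),("tabM",(264,328),.058),("tabR",(404,347),.058),("pivot",(543,253),.035),("peg",(535,350),.03),("pegtop",(535,350),.07),("blk rearR",(697,350),.07),("blk rearL",(580,335),.07),("blk frontL",(597,212),.07),("bl frontR",(705,222),.07)]:
    w=ray(ct,z2(*uv),z);print(n,w.round(4),loc(w).round(4))
for n,uv,z in [("capL",(230,65),.059),("capM",(240,138),.059),("capR",(250,215),.059),("pegtop",(182,290),.07),("blkrear near",(216,385),.068),("blkrear far",(213,320),.068),("blk frontR",(347,378),.068)]:
    w=ray(cs,s2(*uv),z);print("s",n,w.round(4),loc(w).round(4))
for n,uv in (("bowl",(425,247)),("drum",(462,175)),("stone",(122,168))): print(n,ray(ct,uv,.04 if n!="drum" else .15).round(3))
E
```

```text
[ 0.54067476  0.01343806 -0.09647862] [-0.3 -0.4  0.4 -0.6 -0.5  0.5  0.3  0.4]
[ 0.54183901  0.02265132 -0.10030921] [-0.4 -0.3  0.1 -0.4  0.5  0.9 -0.2 -0.5]
[ 0.54079809  0.01550909 -0.09800457] [-0.9 -0.5 -0.3 -0.5 -1.3  0.6 -0.5  0.2 -0.6  0.9  0.1  0.7  0.9  2.4
 -0.   1.2]
capL [0.5525 0.1844 0.059 ] [-0.0049  0.1693]
capM [0.5461 0.0953 0.059 ] [-0.0026  0.0799]
capR [0.5364 0.0062 0.059 ] [-0.0035 -0.0096]
tabL [0.4973 0.1916 0.058 ] [-0.0605  0.171 ]
tabM [0.4891 0.1016 0.058 ] [-0.0599  0.0807]
tabR [0.4789 0.0125 0.058 ] [-0.0613 -0.0091]
pivot [ 0.5465 -0.0759  0.035 ] [ 0.0147 -0.0905]
peg [ 0.4834 -0.0719  0.03  ] [-0.0486 -0.0927]
pegtop [ 0.477 -0.07   0.07 ] [-0.0551 -0.0913]
blk rearR [ 0.4794 -0.1717  0.07  ] [-0.0428 -0.1923]
blk rearL [ 0.4872 -0.0981  0.07  ] [-0.0422 -0.1183]
blk frontL [ 0.5666 -0.108   0.07  ] [ 0.0378 -0.1204]
bl frontR [ 0.5617 -0.1765  0.07  ] [ 0.0396 -0.1891]
s capL [0.5573 0.1942 0.059 ] [-0.0011  0.1795]
s capM [0.5477 0.1039 0.059 ] [-0.0018  0.0887]
s capR [0.538 0.016 0.059] [-0.0028  0.0002]
s pegtop [ 0.479  -0.0676  0.07  ] [-0.0534 -0.0887]
s blkrear near [ 0.4841 -0.1599  0.068 ] [-0.0393 -0.1801]
s blkrear far [ 0.4932 -0.0984  0.068 ] [-0.0363 -0.118 ]
s blk frontR [ 0.5625 -0.1687  0.068 ] [ 0.0396 -0.1812]
bowl [ 0.384 -0.401  0.04 ]
drum [ 0.557 -0.465  0.15 ]
stone [0.581 0.422 0.04 ]
```

```bash
cat >> h.py <<'E'
P=np.load("board.npy") if __import__("os").path.exists("board.npy") else None
def w(l,z):
    a=P[2];return np.array([P[0]+np.cos(a)*l[0]-np.sin(a)*l[1],P[1]+np.sin(a)*l[0]+np.cos(a)*l[1],z])
def loc(v):
    a=P[2];d=np.array(v[:2])-P[:2];return np.array([np.cos(a)*d[0]+np.sin(a)*d[1],-np.sin(a)*d[0]+np.cos(a)*d[1]])
def cmd(target,st=None):
    "shift in cm tool axes and roll to align tool x with +-board y"
    st=st or arm.observe();Rt=R.from_rotvec(st["ee_rot"]).as_matrix()
    d=Rt.T@(np.array(target)-st["position"])*100
    by=np.array([-np.sin(P[2]),np.cos(P[2]),0]);b=Rt.T@by
    # R(y,phi) x = (cos,0,-sin)
    ph=np.arctan2(-b[2],b[0]);ph=(ph+np.pi/2)%np.pi-np.pi/2
    return d.round(2),round(ph,3)
E
python3 - <<'E'
from h import *
P[:]=[.5407,.0140,-.0965];np.save("board.npy",P)
st=arm.observe();print(R.from_rotvec(st["ee_rot"]).as_matrix().round(3))
t=w((-.085,-.155),.16);print(t,cmd(t))
E
```

```text
[[ 0.366 -0.001  0.931]
 [-0.931  0.001  0.366]
 [-0.001 -1.    -0.   ]]
[ 0.44116117 -0.13208909  0.16      ] (array([-34.02,   6.65,  36.22]), np.float64(0.471))
```

Emit:
send_rows(steps=[[0,-4.3,0,4.5,0.1],[0,-8.5,0,9,0.2],[0,-12.8,0,13.6,0.3],[0,-17,0,18.1,0.4],[0,-21.3,0,22.6,0.47],[0,-25.5,0,27.2,0.47],[0,-29.8,0,31.7,0.47],[0,-34,0,36.2,0.47],[0,-34,0,36.2,0.47],[0,-34,0,36.2,0.47]])

```text
clock: 1.4
position: [0.4408, -0.1332, 0.2265]
ee_rot: [-1.164, 1.279, -1.279]
force: [-0.5, -0.5, 0.5]
width: 0.009
```

```bash
python3 - <<'E'
from h import *
st,im=shot("wrist","w1.png")
print(st["clock"],st["position"],loc(st["position"]),R.from_rotvec(st["ee_rot"]).as_matrix().round(3),st["force"])
E
```

```text
1.4 [ 0.44083499 -0.13315172  0.22651083] [-0.08522227 -0.15608912] [[-0.095 -0.001  0.995]
 [-0.995 -0.    -0.095]
 [ 0.    -1.    -0.001]] [-0.45528652 -0.45201502  0.51531488]
```

View pics/w1.png

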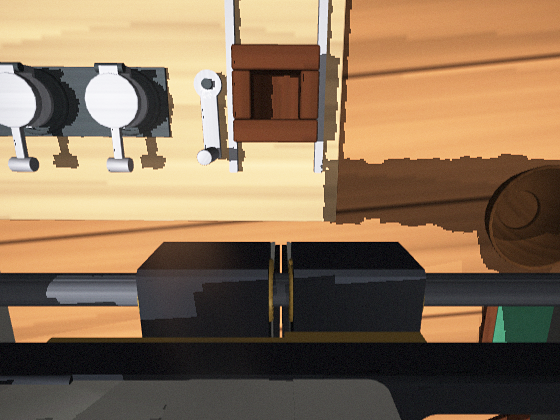

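The wrist view shows the right cap at (111,98), its tab at (119,165), the latch pivot at (208,84), the peg top at (206,157), and the block top spanning (233–320, 45–142). Next I'll locate these points in board coordinates.

```bash
python3 - <<'E'
from h import *
c=cam("wrist",arm.observe())
for n,uv,z in [("corner",(338,221),.018),("capR",(111,97),.059),("capM",(10,98),.059),("tabR",(119,164),.062),("pivot",(208,83),.03),("pegtop",(206,155),.07),("blk rL",(232,142),.068),("blk rR",(319,142),.068),("blk fL",(232,45),.068),("blk fR",(320,45),.068),("rail end L",(236,172),.03),("rail end R",(321,172),.03)]:
    v=ray(c,uv,z);print(n,v.round(4),loc(v).round(4))
E
```

```text
corner [ 0.3948 -0.1926  0.018 ] [-0.1253 -0.2197]
capR [0.5406 0.0057 0.059 ] [ 0.0007 -0.0082]
capM [0.5484 0.0944 0.059 ] [-0.0001  0.0808]
tabR [0.4822 0.0098 0.062 ] [-0.0579 -0.0098]
pivot [ 0.547  -0.0756  0.03  ] [ 0.0149 -0.0886]
pegtop [ 0.4832 -0.0723  0.07  ] [-0.0489 -0.0914]
blk rL [ 0.4921 -0.0964  0.068 ] [-0.0378 -0.1146]
blk rR [ 0.4846 -0.1729  0.068 ] [-0.0378 -0.1914]
blk fL [ 0.5704 -0.1068  0.068 ] [ 0.0411 -0.1173]
blk fR [ 0.5633 -0.1792  0.068 ] [ 0.0411 -0.1901]
rail end L [ 0.4601 -0.0912  0.03  ] [-0.0701 -0.1124]
rail end R [ 0.4518 -0.1767  0.03  ] [-0.0701 -0.1983]
```

Emit:
send_rows(steps=[[0,-0.3,6,0,0],[0,-0.3,12,0,0],[0,-0.3,17,0.5,0],[0,-0.3,19,1.5,0],[0,-0.3,19,2.2,0],[0,-0.3,19,2.2,0],[0,-0.3,19,3.2,0],[0,-0.3,19,4.2,0],[0,-0.3,19,5.2,0],[0,-0.3,19,6.2,0],[0,-0.3,19,7.2,0],[0,-0.3,19,8.2,0]])

```text
clock: 2.95
position: [0.5237, -0.1377, 0.0366]
ee_rot: [-1.163, 1.279, -1.279]
force: [-2.6, -0.4, 1.2]
width: 0.005
```

```bash
python3 - <<'E'
from h import *
st=arm.observe();print(st["position"],loc(st["position"]),st["force"])
E
```

```text
[ 0.523689   -0.1377      0.03663799] [-0.00231552 -0.15263323] [-2.62675528 -0.38696788  1.1673173 ]
```

Emit:
send_rows(steps=[[0,0,0,0.7,0],[0,0,0,1.2,0],[0,0,0,1.5,0],[0,0,0,1.5,0]])

```text
clock: 3.45
position: [0.5385, -0.1388, 0.0368]
ee_rot: [-1.162, 1.278, -1.279]
force: [-0.5, 0.1, 0.3]
width: 0.007
```

```bash
python3 - <<'E'
from h import *
st=arm.observe();print(st["position"],loc(st["position"]),st["force"])
E
```

```text
[ 0.53854754 -0.13877591  0.03675261] [ 0.01257756 -0.15227251] [-0.51764157  0.08551815  0.29337694]
```

Emit:
send_rows(steps=[[0,0,0,0.3,0],[0,0,0,0.6,0],[0,0,0,0.8,0],[0,0,0,0.9,0],[0,0,0,0.9,0]])

```text
clock: 4.08
position: [0.5443, -0.1394, 0.0363]
ee_rot: [-1.166, 1.283, -1.276]
force: [-9.7, 1.8, 7.5]
width: 0.006
```

```bash
python3 - <<'E'
from h import *
st=arm.observe();print(st["position"],loc(st["position"]),st["force"])
E
```

```text
[ 0.54432927 -0.13941035  0.03631165] [ 0.01839352 -0.15234692] [-9.74194283  1.7618203   7.48367342]
```

Emit:
send_rows(steps=[[0,0,0,-3,0],[0,0,-4,-7,0],[0,-3,-9,-7,0],[0.35,-6.1,-11,-7,0],[0.35,-6.1,-11,-7,0],[0.35,-6.1,-11,-7,0]])

```text
clock: 4.82
position: [0.4832, -0.073, 0.1465]
ee_rot: [-1.163, 1.279, -1.279]
force: [0.2, 0.2, -0.2]
width: 0.284
```

```bash
python3 - <<'E'
from h import *
st,im=shot("wrist","w2.png");print(st["position"],loc(st["position"]),st["force"],st["width"])
E
```

```text
[ 0.4832246  -0.07295908  0.14649226] [-0.04882946 -0.09209228] [ 0.16090619  0.21754461 -0.2062097 ] 0.2839099623904108
```

View pics/w2.png

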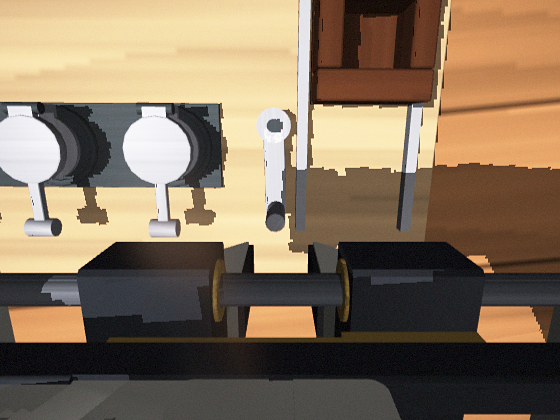

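```bash
python3 - <<'E'
from h import *
c=cam("wrist",arm.observe())
for n,uv,z in [("capR",(157,149),.059),("tabR",(165,228),.062),("pivot",(274,126),.03),("pegtop",(276,210),.07),("blk rL",(312,68),.068),("blk rbottomL",(312,103),.02),("blk rR",(434,68),.068),("rail end L",(300,230),.03)]:
    v=ray(c,uv,z);print(n,loc(v).round(4))
E
```

```text
capR [-0.0016 -0.008 ]
tabR [-0.0576 -0.0098]
pivot [ 0.0131 -0.088 ]
pegtop [-0.0421 -0.0899]
blk rL [ 0.0494 -0.1127]
blk rbottomL [ 0.0302 -0.1173]
blk rR [ 0.0494 -0.1891]
rail end L [-0.0694 -0.1089]
```

```bash
python3 - <<'E'
from h import *
c=cam("wrist",arm.observe())
for n,l,z in [("blkrear",(.030,-.116),.068),("pegtop",(-.050,-.090),.07),("pegbase",(-.050,-.090),.031),("pegtop-46",(-.046,-.090),.07)]:
    print(n,proj(c,w(l,z)).round(0))
im=cv2.imread("pics/w2.png")[95:245,220:320]
cv2.imwrite("pics/w2z.png",cv2.resize(im,None,fx=4,fy=4,interpolation=cv2.INTER_CUBIC))
E
```

```text
blkrear [[317. 100.]]
pegtop [[276. 221.]]
pegbase [[277. 207.]]
pegtop-46 [[276. 215.]]
```

View pics/w2z.png

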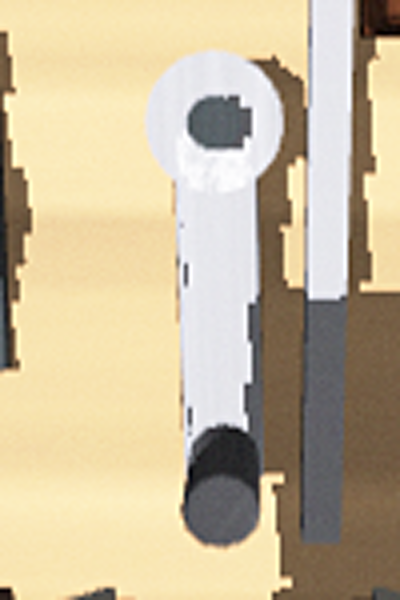

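The peg top is at (275,222), which puts the peg at board (-0.0505, -0.090). The block's rear edge at row 103 gives x ≈ 0.030, so it is home. Next is the descent over the peg and the grip.

Emit:
send_rows(steps=[[0.35,-0.2,4,-0.4,0],[0.35,-0.2,8,-0.4,0],[0.35,-0.2,10.5,-0.4,0],[0.35,-0.2,10.5,-0.4,0],[0.05,-0.2,10.5,-0.4,0],[0.05,-0.2,10.5,-0.4,0],[0.05,-0.2,10.5,-0.4,0],[0.05,-0.2,10.5,-0.4,0]], squeeze=12)

```text
clock: 5.88
position: [0.4801, -0.0702, 0.0426]
ee_rot: [-1.161, 1.278, -1.28]
force: [-0.9, 0.3, 7.5]
width: 0.148
```

```bash
python3 - <<'E'
from h import *
st=arm.observe();print(st["position"],loc(st["position"]),st["force"],st["width"]*92)
p=loc(st["position"]);
# arc shifts: keep offset TCP-peg; pivot (.0145,-.0895)
for th in np.linspace(0,1.6,17):
    d=np.array([-.065*np.cos(th)+.065,-.065*np.sin(th)])*100
    print(th.round(2),"x",(-d[1]).round(2),"z",d[0].round(2))
E
```

```text
[ 0.48006744 -0.07020269  0.04256337] [-0.05223751 -0.0896529 ] [-0.9201643   0.32462586  7.46014927] 13.586450798410429
0.0 x 0.0 z 0.0
0.1 x 0.65 z 0.03
0.2 x 1.29 z 0.13
0.3 x 1.92 z 0.29
0.4 x 2.53 z 0.51
0.5 x 3.12 z 0.8
0.6 x 3.67 z 1.14
0.7 x 4.19 z 1.53
0.8 x 4.66 z 1.97
0.9 x 5.09 z 2.46
1.0 x 5.47 z 2.99
1.1 x 5.79 z 3.55
1.2 x 6.06 z 4.14
1.3 x 6.26 z 4.76
1.4 x 6.41 z 5.4
1.5 x 6.48 z 6.04
1.6 x 6.5 z 6.69
```

The peg is gripped at 13.6 mm. There is a 7 N upward force, so the fingers may be touching the rail. I'll raise 4 mm and then swing.

Emit:
send_rows(steps=[[0.05,0,-0.4,0,0],[0.05,0,-0.4,0,0],[0.05,0.65,-0.4,0.03,0],[0.05,1.3,-0.4,0.13,0],[0.05,1.92,-0.4,0.3,0],[0.05,2.5,-0.4,0.5,0],[0.05,3.1,-0.4,0.8,0],[0.05,3.7,-0.4,1.15,0]])

```text
clock: 6.88
position: [0.4875, -0.1085, 0.0459]
ee_rot: [-1.163, 1.279, -1.279]
force: [-1.8, 2.6, -0.3]
width: 0.146
```

```bash
python3 - <<'E'
from h import *
st,im=shot("wrist","w3.png");print(st["position"],loc(st["position"]),st["force"],st["width"]*92)
E
```

```text
[ 0.48751879 -0.10854006  0.0458626 ] [-0.04112701 -0.12709397] [-1.78724899  2.63072394 -0.26288378] 13.443998198814203
```

View pics/w3.png

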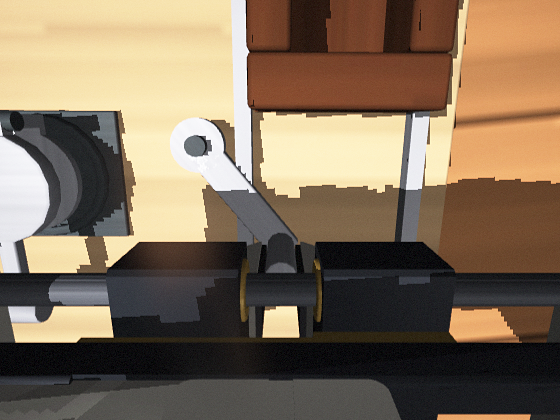

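The latch follows: the bar runs from the pivot at (196,147) to the peg between the jaws at (282,250). I'll continue along the arc.

Emit:
send_rows(steps=[[0.05,0.5,0,0.4,0],[0.05,1,0,0.83,0],[0.05,1.4,0,1.32,0],[0.05,1.78,0,1.85,0],[0.05,2.1,0,2.4,0],[0.05,2.37,0,3,0],[0.05,2.57,0,3.6,0],[0.05,2.72,0,4.25,0],[0.05,2.79,0,4.9,0],[0.05,2.8,0,5.4,0],[0.05,2.8,0,5.4,0]])

```text
clock: 8.3
position: [0.5349, -0.1378, 0.0447]
ee_rot: [-1.167, 1.285, -1.271]
force: [-11.6, 12.6, 7.1]
width: 0.147
```

```bash
python3 - <<'E'
from h import *
st,im=shot("wrist","w4.png");print(st["position"],loc(st["position"]),st["force"],st["width"]*92)
E
```

```text
[ 0.53486729 -0.13784223  0.04472168] [ 0.00882447 -0.15169776] [-11.64943677  12.57150831   7.10816651] 13.536690388546234
```

View pics/w4.png

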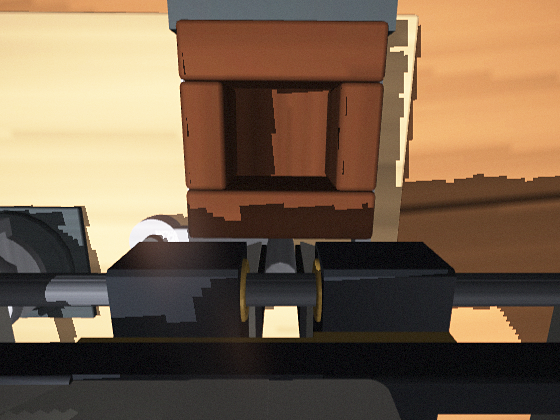

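Emit:
send_rows(steps=[[0.05,-0.2,0,0,0],[0.35,-0.2,0,0,0],[0.35,-0.2,0,0,0],[0.35,-0.2,-4,0,0],[0.35,-0.2,-9,0,0],[0.3,-0.2,-13,-3,0],[0.3,-0.2,-13,-5,0],[0.3,-0.2,-13,-5,0]])

```text
clock: 9.35
position: [0.4884, -0.1351, 0.1765]
ee_rot: [-1.162, 1.278, -1.281]
force: [0.1, 0.4, -0.2]
width: 0.297
```

```bash
python3 - <<'E'
from h import *
st,im=shot("wrist","w5.png");print(st["position"],loc(st["position"]),st["force"],st["width"]*92)
E
```

```text
[ 0.48839558 -0.1351422   0.17654871] [-0.03769117 -0.15348786] [ 0.11622659  0.44635445 -0.18693601] 27.367849797567693
```

View pics/w5.png

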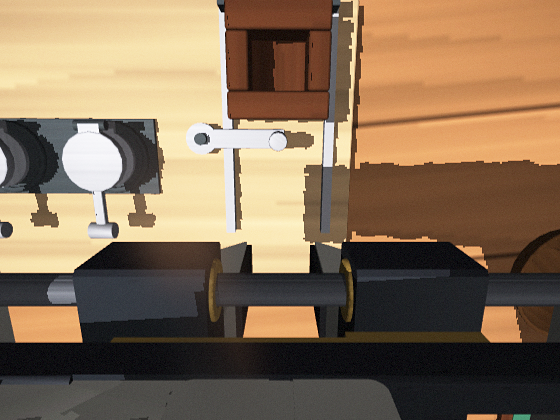

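```bash
python3 - <<'E'
from h import *
im=cv2.imread("pics/w5.png")[105:170,170:310]
cv2.imwrite("pics/w5z.png",cv2.resize(im,None,fx=5.5,fy=5.5,interpolation=cv2.INTER_CUBIC))
c=cam("wrist",arm.observe())
for th in (1.3,1.4,1.5,1.571): print(th,proj(c,[w((.0145-.065*np.cos(th),-.089-.065*np.sin(th)),z) for z in (.07,.031)]).round(1).tolist())
print(proj(c,w((.0145,-.089),.031)),loc(ray(c,(278,141),.07)))
for p in [(215,119),(270,127),(215,150),(270,150)]: print(loc(ray(c,p,.029)))
E
```

```text
1.3 [[277.7, 165.3], [278.0, 159.5]]
1.4 [[279.6, 156.8], [279.7, 152.0]]
1.5 [[280.6, 148.1], [280.6, 144.3]]
1.571 [[280.9, 141.8], [280.8, 138.8]]
[[203.79647744 138.81709188]] [ 0.01505899 -0.15189569]
[ 0.03069969 -0.09885511]
[ 0.02417175 -0.14491514]
[ 0.0049864  -0.09765876]
[ 0.00498671 -0.14477355]
```

View pics/w5z.png

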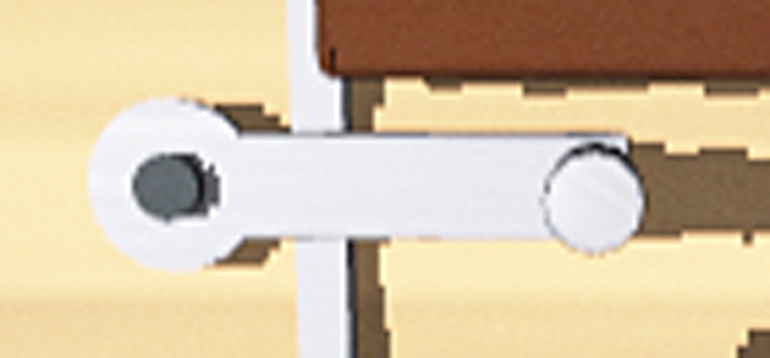

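The zoom shows the bar lying straight across behind the block (angle about 1.57). Next I'll tap the right cap.

Emit:
send_rows(steps=[[0,-5,0,1,0],[0,-10,2,2.5,0],[0,-14.4,6,3.7,0],[0,-14.4,9.5,3.7,0],[0,-14.4,11,3.7,0],[0,-14.4,11,3.7,0]])

```text
clock: 10.15
position: [0.5391, 0.0047, 0.0648]
ee_rot: [-1.164, 1.281, -1.279]
force: [0.2, -1.1, 0.2]
width: 0.0
```

```bash
python3 - <<'E'
from h import *
st=arm.observe();print(st["position"],loc(st["position"]),st["force"],st["width"]*92)
E
```

```text
[0.5391139  0.00472396 0.0648131 ] [-0.00068497 -0.00938571] [ 0.19383192 -1.07914665  0.18774177] 0.03725960083091576
```

Down in 1 mm-scale steps to about 5 mm below the cap top.

Emit:
send_rows(steps=[[0,0,0.3,0,0],[0,0,0.6,0,0],[0,0,0.8,0,0],[0,0,0.8,0,0]])

```text
clock: 10.65
position: [0.5398, 0.0053, 0.0584]
ee_rot: [-1.162, 1.278, -1.28]
force: [-0.4, -0.6, 6.4]
width: 0.002
```

Emit:
send_rows(steps=[[0,0,0.15,0,0],[0,0,0.3,0,0],[0,0,0.3,0,0]])

```text
clock: 11.02
position: [0.5399, 0.0053, 0.0565]
ee_rot: [-1.161, 1.278, -1.28]
force: [-6.1, -1.2, 21.4]
width: 0.004
```

Right: 21 N with almost no travel, so that bolt is tight. Next is the middle.

Emit:
send_rows(steps=[[0,0,-1.5,0,0],[0,0,-3,0,0],[0,-4.5,-3,0,0],[0,-9,-3,0,0],[0,-9,-1.5,0,0],[0,-9,-0.5,0,0],[0,-9,-0.5,0,0],[0,-9,0,0,0],[0,-9,0.3,0,0],[0,-9,0.3,0,0]])

```text
clock: 12.28
position: [0.5481, 0.0944, 0.0518]
ee_rot: [-1.162, 1.279, -1.28]
force: [0.2, -1.4, 3.7]
width: 0.002
```

```bash
python3 - <<'E'
from h import *
st=arm.observe();print(st["position"],loc(st["position"]),st["force"],st["width"]*92)
E
```

```text
[0.54811263 0.0944097  0.0517756 ] [-0.00036936  0.0807498 ] [ 0.17978593 -1.44913586  3.74445832] 0.19378300905764978
```

Middle: it sank about 7 mm at only 3.7 N, so this is the loose bolt. I'll rise and look before pinching its tab.

Emit:
send_rows(steps=[[0,0,-2,0,0],[0,0,-5,0,0],[0.42,0,-8,-3,0],[0.42,0,-8,-5.8,0],[0.42,0,-8,-5.8,0],[0.42,0,-8,-5.8,0]])

```text
clock: 13.02
position: [0.4908, 0.1008, 0.1319]
ee_rot: [-1.162, 1.279, -1.279]
force: [-0.3, -0.0, 0.2]
width: 0.387
```

```bash
python3 - <<'E'
from h import *
st,im=shot("wrist","w6.png");print(st["position"],loc(st["position"]),st["force"],st["width"]*92)
c=cam("wrist",st);print(proj(c,[w((-.0575,.081),.055),w((0,.081),.059)]))
E
```

```text
[0.49081862 0.10075621 0.1318552 ] [-0.05800829  0.08154649] [-0.26283872 -0.04625569  0.20986439] 35.62759563468204
[[280.67672718 219.04403211]
 [280.78166848 134.58677803]]
```

View pics/w6.png

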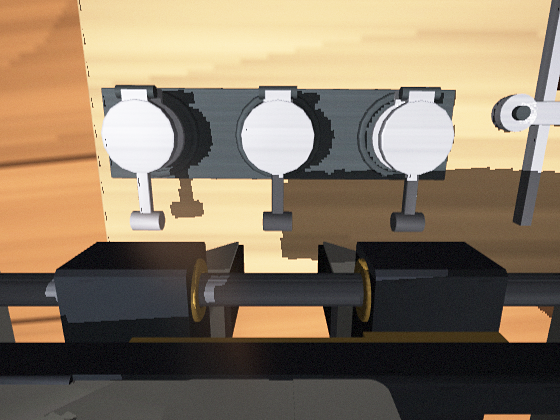

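All caps are shut. The middle tab is at (278,221), against a predicted (281,219). Descending to pinch it.

Emit:
send_rows(steps=[[0.42,-0.1,4,0,0],[0.42,-0.1,8,0,0],[0.42,-0.1,9,0,0],[0.42,-0.1,9,0,0],[0.1,-0.1,9,0,0],[0.1,-0.1,9,0,0],[0.1,-0.1,9,0,0],[0.1,-0.1,9,0,0]], squeeze=15)

```text
clock: 14.08
position: [0.4911, 0.1025, 0.0423]
ee_rot: [-1.161, 1.278, -1.279]
force: [0.4, 4.3, 0.5]
width: 0.217
```

```bash
python3 - <<'E'
from h import *
st=arm.observe();print(st["position"],loc(st["position"]),st["force"],st["width"]*92)
for th in np.arange(0,1.25,.1): print(th.round(2),(8.5*np.sin(th)).round(2),(8.5*(1-np.cos(th))).round(2))
E
```

```text
[0.49106426 0.10249769 0.04234079] [-0.05793158  0.08330354] [0.35495019 4.33969403 0.50068028] 19.938584752202438
0.0 0.0 0.0
0.1 0.85 0.04
0.2 1.69 0.17
0.3 2.51 0.38
0.4 3.31 0.67
0.5 4.08 1.04
0.6 4.8 1.48
0.7 5.48 2.0
0.8 6.1 2.58
0.9 6.66 3.22
1.0 7.15 3.91
1.1 7.58 4.64
1.2 7.92 5.42
```

Emit:
send_rows(steps=[[0.1,-0.1,-0.85,0.04,0],[0.1,-0.1,-1.7,0.17,0],[0.1,-0.1,-2.5,0.38,0],[0.1,-0.1,-3.3,0.67,0],[0.1,-0.1,-4.1,1.04,0],[0.1,-0.1,-4.8,1.5,0],[0.1,-0.1,-5.5,2,0],[0.1,-0.1,-6.1,2.6,0]])

```text
clock: 15.08
position: [0.5159, 0.1001, 0.103]
ee_rot: [-1.164, 1.28, -1.279]
force: [-2.8, 1.7, 1.0]
width: 0.212
```

```bash
python3 - <<'E'
from h import *
st,im=shot("wrist","w7.png");print(st["position"],loc(st["position"]),st["force"],st["width"]*92)
E
```

```text
[0.51590603 0.10008485 0.10301693] [-0.03297292  0.08329543] [-2.80742717  1.7026862   0.9612119 ] 19.503957016330776
```

View pics/w7.png

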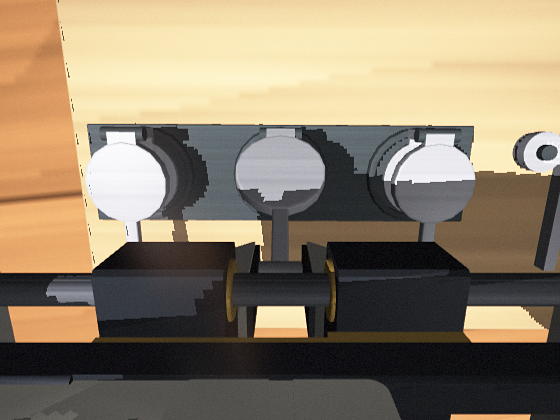

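```bash
python3 - <<'E'
from h import *
c=cam("wrist",arm.observe())
for th in (0,.4,.8):
    f=lambda r,h=0:w((.028-r*np.cos(th)+h*np.sin(th),.081),.054+r*np.sin(th)+h*np.cos(th))
    print(th,proj(c,[f(4,) if 0 else f(.004,.005),f(.052,.005),f(.085,0)]).round(0).tolist())
print(proj(c,[w((0,-.009),.059),w((-.0575,-.009),.055)]))
_,im=shot("top","t7.png");cv2.imwrite("pics/t7z.png",cv2.resize(im[125:255,175:365],None,fx=4.2,fy=4.2,interpolation=cv2.INTER_CUBIC))
_,im=shot("side","s7.png");cv2.imwrite("pics/s7z.png",cv2.resize(im[100:280,200:400],None,fx=4,fy=3.3,interpolation=cv2.INTER_CUBIC))
E
```

```text
0 [[284.0, 141.0], [284.0, 222.0], [284.0, 270.0]]
0.4 [[284.0, 137.0], [284.0, 222.0], [284.0, 284.0]]
0.8 [[284.0, 132.0], [285.0, 205.0], [285.0, 273.0]]
[[438.20095528 182.99671346]
 [425.22653814 271.21992018]]
```

View pics/t7z.png

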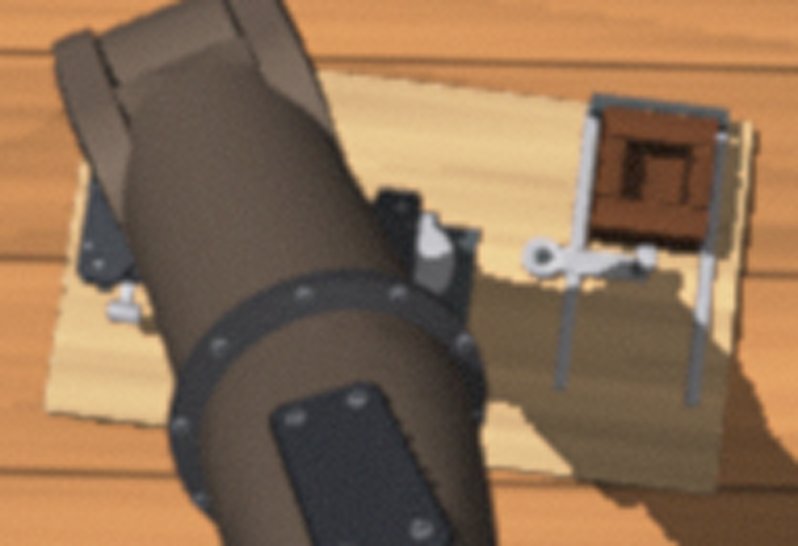

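View pics/s7z.png

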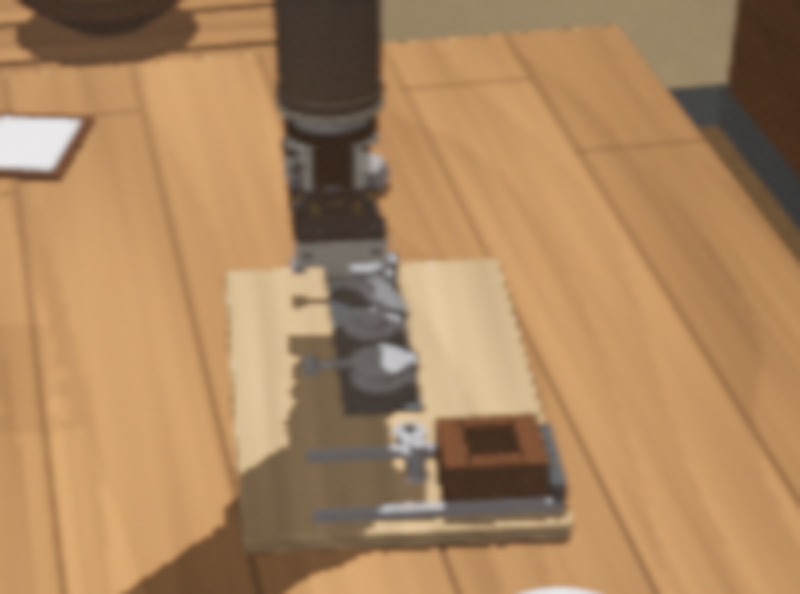

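```bash
python3 - <<'E'
from h import *
c=cam("side");g=lambda p:((np.array(p)-[200,100])*[4,3.3]).round(0)
for n,l,z in [("tcp",loc(arm.observe()["position"]),.103),("tabM raised .8",(.028-.085*.7,.081),.054+.061),("tabM",(-.0575,.081),.055),("tabL",(-.0575,.171),.055),("tabR",(-.0575,-.009),.055),("capR",(0,-.009),.059),("capM",(0,.081),.059)]: print(n,g(proj(c,w(l,z))[0]))
E
python3 - <<'E'
import cv2
im=cv2.imread("pics/s7.png")[160:235,255:315]
cv2.imwrite("pics/s7y.png",cv2.resize(im,None,fx=9,fy=8,interpolation=cv2.INTER_CUBIC))
E
```

```text
tcp [334. 274.]
tabM raised .8 [335. 266.]
tabM [306. 316.]
tabL [300. 267.]
tabR [313. 368.]
capR [383. 361.]
capM [373. 309.]
```

View pics/s7y.png

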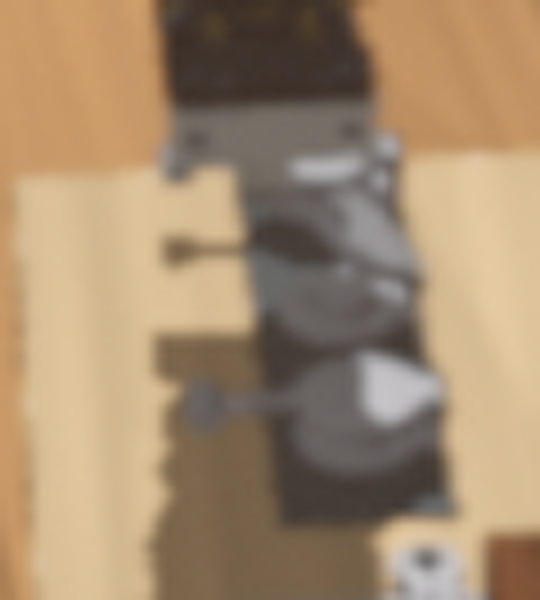

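The middle cap is lifted, with the disc tilted about 46° and the bolt visible beneath it. The dark mark at (180,250) is its tab's shadow. The right and left caps are shut. I'll continue to about 67°.

Emit:
send_rows(steps=[[0.1,0,-0.56,0.64,0],[0.1,0,-1.05,1.33,0],[0.1,0,-1.45,2.0,0],[0.1,0,-1.7,2.5,0],[0.1,0,-1.7,2.5,0],[0.1,0,-1.7,2.5,0],[0.1,0,-1.7,2.5,0]])

```text
clock: 16.1
position: [0.5412, 0.0977, 0.1197]
ee_rot: [-1.163, 1.279, -1.279]
force: [0.2, 1.5, 0.6]
width: 0.216
```

```bash
python3 - <<'E'
from h import *
st,im=shot("wrist","w8.png");p=loc(st["position"]);print(st["clock"],st["position"],p,st["force"],st["width"]*92)
# tab offset from tcp: at start tcp (-.058,z.0423) tab (-.0575,.055)
print("theta",np.arctan2(st["position"][2]+.0127-.054,.028-p[0]),np.hypot(st["position"][2]+.0127-.054,.028-p[0]))
im=imaging.get_image("side")
cv2.imwrite("pics/s8y.png",cv2.resize(im[160:235,255:315],None,fx=9,fy=8,interpolation=cv2.INTER_CUBIC))
E
```

```text
16.1 [0.5411693  0.09771121 0.11969175] [-0.00759848  0.08336696] [0.17381421 1.49242136 0.58626598] 19.85569101609446
theta 1.1445297505903782 0.08609598642695548
```

View pics/w8.png

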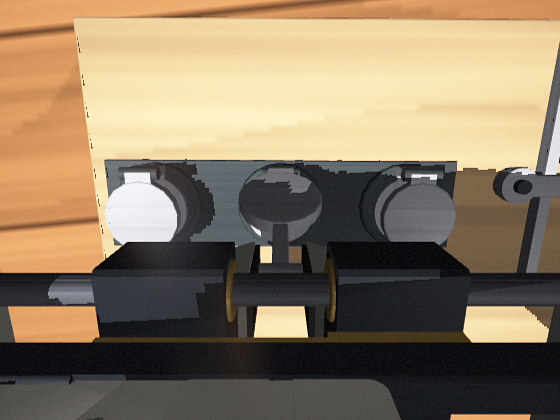

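View pics/s8y.png

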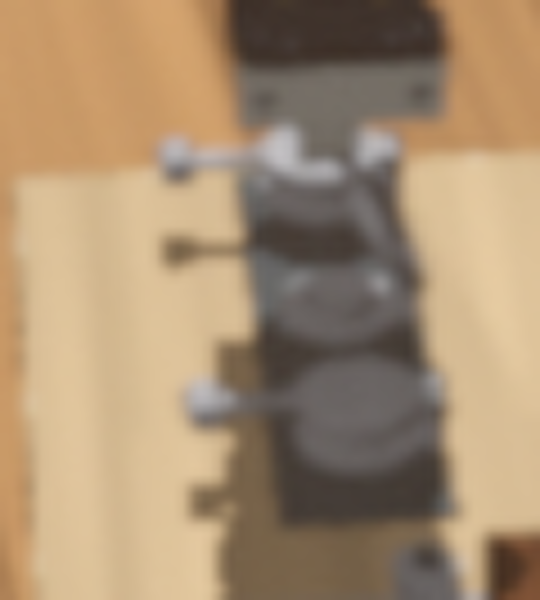

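The cap is steep (about 1.14 rad from the arm pose), the other two are shut, and the latch is across. Handing in.

```bash
python3 -c "
from h import *
print(arm.sign_off(), arm.observe()['clock'])"
```

```text
the job is handed in; nothing more can be done
the job is handed in; nothing more can be done
```

I pushed the block home, swung the latch across behind it, and found the loose bolt in the middle. I handed the job in at about 16 s with the gripper still holding that bolt's cap open. `sign_off` gave no verdict, so the results below are my own measurements.

- **Block:** It stopped against about 10 N. The pictures put its rear face about 68 mm further on than at the start.
- **Latch:** The bar lies straight across behind the block, at about 1.57 rad in the wrist picture. The last frame still shows it pointing to the right. While I closed it, the side forces reached about 12 N. When I gripped the peg there was a 7 N upward touch, so I raised 4 mm before swinging.
- **Taps:** The right cap took 21 N with about 2 mm of tip movement, so I judged that bolt tight. The middle cap sank about 7 mm at 3.7 N, so it is the loose one. I did not tap the left cap.
- **Cap:** I pinched the tab at 19.9 mm. From the arm pose the cap is about 1.14 rad open (66°), and the tab's distance from the hinge works out at 86 mm against the stated 85 mm. The gripper is squeezing at 15 N, and the right and left caps look shut in the side and wrist pictures.
- **Drum, bowl and stone:** I kept clear of them but did not check them in a final picture.
- **Measurement disagreement:** The side camera put points about 9 mm off in y compared with the top and wrist cameras. I relied on the wrist camera, and contact confirmed its positions.

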